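# Weigh a cast bracket on the bench spring scale and call it

## Robot

A 7-joint arm with a two-finger parallel gripper is mounted at the origin on the work surface. World frame = base frame: x ahead of the robot, y to its left, z up, the work surface at z = 0. Lengths are in m, angles in rad, forces in N, time in s.
With the tool pointing down it reaches from about 0.425 to 0.925 m from the base axis. Payload 6.8 kg.
Tool frame: the origin (TCP) lies at the very end of the fingers, on their centre line; the grasp point (between the pads) lies 19 mm behind it; z points along the fingers, y is the line along which they close (so a half turn about z gives the same grasp; the last joint's range is limited). The gripper opens to 85 mm and grips with 20 to 120 N. Pads are 22 mm wide; open, the fingers measure 114 mm over their backs; the gripper's body (76 mm by 85 mm) begins 54 mm behind the grasp point. The pads swing forward as they close: fully open they stand 13 mm farther back than shut.
Start: joints at [0.999, 0.477, 0.022, 1.555, -0.011, 1.109, -0.083], TCP at [0.302, -0.604, 0.231] pointing down, gripper open.
Joint ranges: [-2.96, 2.96], [-0.34, 2.1], [-1.41, 1.46], [0.24, 2.44], [-1.37, 4.51], [0.17, 1.92], [-2.96, 2.96]. Speed limits (rad/s): [2.39, 2.39, 3.14, 3.14, 3.14, 3.14, 3.14].

## Interface

Orientations are given as a unit quaternion [w, x, y, z].
In Python, from station import bot gives the robot as it stands. The module is installed in compiled form; this text tells all that it offers.
- The arm moves only by the shell command python3 -m jog 'ROWS' [OPENING] [FORCE]. ROWS is JSON, a list of rows, each a list of 4 numbers: the shift along the tool's x, y, z in cm, then the turn about the tool's z in rad. In form: [[x, y, z, spin], ...]. A call has 1 to 20 rows; each row is the pose to reach, as a shift and turn from the pose commanded when the call began, along the tool's axes at that moment; what a row does not reach only later rows make up. A row lasts 1/12 s, in which the tool goes at most 41.7 mm and 7.16 degrees, less where a joint would pass 70% of its speed; a pose out of reach is approached as far as the arm can. A call with a gripper value outside its range is refused whole. OPENING is the closure, from -1 (fully open) to 1 (shut), set as the call begins (- or left out, the last holds). The fingers move at their own pace and stop on an object; FORCE is the grip in N (left out, the last holds). Time passes only in rows, so rows that repeat a pose let the fingers close. It gives the time, the measured TCP pose, the force, the opening and the grip force at its end, in the units of the state.
- bot.get_obs(): the state, without advancing time (a new reading comes with each control period).
- bot.read_camera(name): name is "side" or "top"; returns a dict with "pixels" (480x640x3 uint8, red, green, blue), "depth" (480x640 float32, m along the optical axis (not along the pixel's ray), 0 where there is no reading), "fovy" (degrees; the focal length in pixels is half the picture's height over the tangent of half this angle, whatever the lens; pixels are square), "cx", "cy" (the principal point, pixels), "pose" (4x4, takes a point from camera to world coordinates). Camera axes: x right, y down, z forward; pixel columns grow to the right and rows downward; lengths in m; the calibration is good to about 2 mm. A picture is of the moment at which its call begins.
- bot.hand_in(): hands the job in; it is judged then, once.
The state is a dict: "t": time; "q": joint angles; "joint_vel": joint speeds; "joint_torque": joint torques, N m; "eef_pos": TCP position; "tool_rot": TCP orientation; "contact_force": force on the tool from outside, world axes, zero at the start; "torque": the same for the moment, N m; "gripper_width": opening from 0.0 (shut) to 1.0 (fully open); "grasp_force": force on a finger pad.
Only numpy, scipy, OpenCV 4.12 (cv2) and the standard library are available. Lean on these libraries where they do the work, as an engineer would, in place of code of your own. Each camera call takes 0.05 s, during which the arm holds its last target. There are 200 camera calls.

## Task

Hang the blue cast bracket by its window from the hook of the bench spring scale, easing its weight on gently so that the scale never drops, bounces or is strained, and let go. When everything hangs still, read the scale: press the green button if the orange pointer is in the green band, or the red button if it is in the red band. Leave the bracket hanging at rest and do not disturb the can, the wrench or the bush.

Things in the scene. Friction and masses are not known exactly. Their poses are not given: they have to be found in the camera images.
- bracket: Blue cast bracket, loose, 0.3 to 0.75 kg (unknown), standing on a 56 (x) x 70 (y) x 12 mm foot. Origin: centre of the underside; z up, x normal to the upright web (10 mm thick, 48 wide in y, 127 tall over all). Through the web along x goes a window, 30 mm wide, sill 33 mm up, its top an inverted V with the apex 82 mm up. Front and back are alike. It hangs balanced, upright, from the apex.
- window_top (a point): Apex of the window, mid web, 82 mm above the underside; axes as the bracket. It rests on the hook seat. Above it the web is a solid tab 45 mm tall, 48 mm wide: pinch it there by its side edges (fingers closing along y), or across its 10 mm with fingertips at least 22 mm above the apex to clear the hook.
- scale: Bench spring scale, bolted down: dark base 120 x 130 x 12 mm, grey post 370 mm tall, brass spring tube before it; on its +y side a strip, green above, red below, parted by a black line, on both faces. Origin: on the bench; the post stands 12 mm in +x and 85 mm in +y from it; z up; the hook points along its -x.
- hook_seat (a point): Middle of the flat bottom of the hook's valley, on top of the bar; moves with the hook; axes as the scale. Empty: 147 mm from the scale's origin along its -x, 215 mm above the bench. Bar: 8 mm round, along the scale's x; the flat is 18 mm long; towards the post it rises 16 mm at 45 degrees to a level arm, the other way it rises to the tip.
- hook_tip (a point): Top of the hook's free end, 31 mm farther out (-x of the scale) than the seat and 20 mm higher; the end reaches 4 mm beyond. The window passes over it in the scale's +x direction, then comes down on the seat. Moves with the hook.
- pointer (a joint): Travel of hook and orange pointer down from empty (m), hard stop 0.115. Spring 80 N/m, light damping 4 N s/m: settles at 0.035 to 0.092. Green band to 0.064, red beyond; within 3 mm of the line either call is accepted. The hook must never run faster than 0.06 m/s up or down, nor past 0.105: lower at about 0.02 m/s until the gripper feels no weight, only then let go.
- accept (a joint): Press travel of the green button (m): 0 up, 0.006 fully down, counts from 0.004. Spring, 4 N when fully down.
- accept_top (a point): Centre of the top of the green button (36 mm across) on its black housing; pressed straight down.
- reject (a joint): Press travel of the red button (m): 0 up, 0.006 fully down, counts from 0.004. Spring, 4 N when fully down.
- reject_top (a point): Centre of the top of the red button (36 mm across) on its black housing; pressed straight down. The two buttons may stand either way round.
- can: Bystander: open pale metal can, 72 mm across, 100 mm tall; origin at the centre of its underside.
- wrench: Bystander: steel wrench 170 mm long lying along its x; origin under its middle.
- bush: Bystander: brass bush, 48 mm across, 32 mm tall; origin at the centre of its underside.
Things that resemble listed ones, but are neither listed nor needed, are in the scene too. What is meant by the bracket is not pink, and is the larger of those in its own colour. What is shaped like the part that bears reject but grey is not meant.

How it is judged:
By the outcome, as a careful person would: the job done as asked, in the order asked, and still so for the second after the job is handed in, with the robot touching nothing.
It also fails if it takes over 72 s, if anything falls off the work surface, if the arm or the gripper's body presses on something with over 40 N, if the wrist force passes 120 N, or if a joint passes its speed limit or range.

## Working session

There is one attempt and no reset: what is moved stays moved. The work goes in short steps, Python scripts to look and compute and a shell command to move; the robot and the scene stay as the last step left them, time stands still between calls to the robot, and variables do not carry over. Pictures are saved under pics/ and viewed, at most 11 in all, crops included, and the job is handed in when it is done.

```bash
mkdir -p pics
cat > h.py <<'E'
import numpy as np, cv2, pickle
from station import bot
def snap(name,tag):
    c=bot.read_camera(name); pickle.dump(c,open(f'pics/{tag}.pkl','wb'))
    cv2.imwrite(f'pics/{tag}.png',c['pixels'][:,:,::-1]); return c
def load(tag): return pickle.load(open(f'pics/{tag}.pkl','rb'))
def P(c,u,v,d=None):
    f=240/np.tan(np.radians(c['fovy'])/2)
    d=c['depth'][int(v),int(u)] if d is None else d
    return (c['pose']@np.array([(u-c['cx'])/f*d,(v-c['cy'])/f*d,d,1]))[:3]
def cloud(c):
    f=240/np.tan(np.radians(c['fovy'])/2); d=c['depth']
    v,u=np.mgrid[:480,:640]
    p=np.stack([(u-c['cx'])/f*d,(v-c['cy'])/f*d,d,np.ones_like(d)],-1)@c['pose'].T
    return p[...,:3]
E
python3 - <<'E'
from h import *
for n in('side','top'):
    c=snap(n,n+'0'); print(n,c['fovy'],c['cx'],c['cy'],c['pose'].round(3).tolist())
o=bot.get_obs(); print(o)
E
```

```text
side 50.39156615488802 323.4204658823349 243.86132660393298 [[-0.721, -0.337, 0.606, -0.109], [-0.693, 0.355, -0.628, 0.702], [-0.004, -0.872, -0.489, 0.685], [0.0, 0.0, 0.0, 1.0]]
top 49.499349071450766 321.7616941561888 233.66343083116394 [[-0.007, -0.996, 0.087, 0.456], [-1.0, 0.007, -0.001, 0.015], [0.0, -0.087, -0.996, 1.308], [0.0, 0.0, 0.0, 1.0]]
{'t': 0.1, 'q': array([ 0.99889784,  0.47773522,  0.02232213,  1.55634562, -0.01146234,
        1.10931573, -0.08306861]), 'joint_vel': array([ 0.00090435, -0.00058735,  0.00231916, -0.00169506, -0.00044573,
       -0.00069683,  0.00031206]), 'joint_torque': array([ 4.50148407e-03, -5.97759426e+01,  1.61337107e+00, -2.81957996e+01,
        1.28390815e-02,  4.94078704e-03, -2.92664811e-05]), 'eef_pos': array([ 0.3017113 , -0.60321654,  0.23041357]), 'tool_rot': array([-7.95529399e-04,  9.73221369e-01,  2.29868362e-01, -2.63260726e-04]), 'contact_force': array([-0.56345964,  0.25117675,  0.03858957]), 'torque': array([-0.0100786 ,  0.02736696,  0.01660119]), 'grasp_force': 0.0, 'gripper_width': 1.0008770273501664}
```

View pics/side0.png

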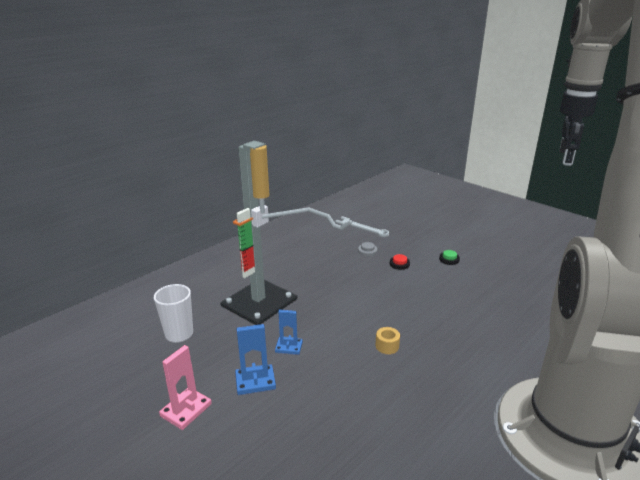

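View pics/top0.png

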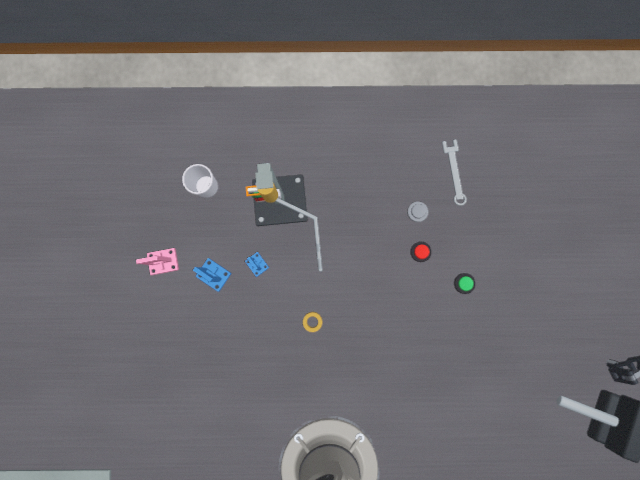

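The side view shows the large blue bracket at (254,357), the small blue decoy at (289,332), the hook's valley near (338,225), the red button at (400,260) and the green one at (450,256). In the top view the large bracket is at (212,274), the hook bar runs (317,217)-(320,270), red is at (422,252), green at (466,284) and the bush at (313,322).

Run:
```python
from h import *
import cv2
A=[]
for n in('top','side'):
    c=load(n+'0'); p=cloud(c); hsv=cv2.cvtColor(c['pixels'],cv2.COLOR_RGB2HSV)
    m=((hsv[...,0]>98)&(hsv[...,0]<122)&(hsv[...,1]>130)).astype(np.uint8)
    k,l,s,_=cv2.connectedComponentsWithStats(m)
    for i in range(1,k):
        if s[i,4]<100: continue
        q=p[l==i]; print(n,s[i],q.min(0).round(3),q.max(0).round(3))
        for lo,hi in((0.005,.02),(.03,.08),(.085,.14)):
            w=q[(q[:,2]>lo)&(q[:,2]<hi)]
            if len(w)<10: continue
            (cx,cy),sz,a=cv2.minAreaRect((w[:,:2]*1000).astype(np.float32)); 
            cov=np.linalg.eigh(np.cov(w[:,:2].T)); v=cov[1][:,1]
            print('  ',lo,len(w),'ctr',w.mean(0).round(4),'rect',round(cx,1),round(cy,1),np.round(sz,1),round(a,1),'dir',round(np.degrees(np.arctan2(v[1],v[0])),1),'z',w[:,2].max().round(4))
    # grey stuff on hook
    q=p.reshape(-1,3)
    if n=='top':
        for uv in((422,252),(466,284),(418,211),(313,322),(303,322),(279,200)): print(uv,P(c,*uv).round(4))
        for v in range(212,274,4):
            r=p[v,305:335]; j=np.where(r[:,2]>.12)[0]
            if len(j): print('hook',v,j+305,r[j[len(j)//2]].round(4), r[j].mean(0).round(4))
    else:
        for uv in((400,259),(450,255)): print(uv,P(c,*uv).round(4))
        for u in range(264,360,5):
            r=p[200:235,u]; j=np.where((r[:,2]>.12)&(r[:,0]<.75)&(c['depth'][200:235,u]>0))[0]
            if len(j): print('hook',u,j[[0,-1]]+200,r[j].mean(0).round(4))
```

```text
top [245 252  24  25 291] [ 0.466  0.148 -0.002] [0.526 0.206 0.095]
   0.005 171 ctr [0.4963 0.1754 0.0092] rect 496.3 177.3 [48.9 38.6] 35.9 dir -161.4 z 0.0197
   0.03 24 ctr [0.4943 0.173  0.0596] rect 496.2 176.6 [33.5  5.4] 35.6 dir -147.3 z 0.0792
   0.085 46 ctr [0.4955 0.1771 0.0896] rect 495.7 177.3 [32.4  7.1] 35.8 dir -143.8 z 0.0946
top [193 258  38  33 629] [ 0.432  0.015 -0.002] [0.512 0.327 1.308]
   0.005 373 ctr [0.4709 0.2797 0.0117] rect 470.2 284.8 [68.9 55.8] 56.3 dir -141.5 z 0.0199
   0.03 58 ctr [0.47   0.28   0.0463] rect 473.6 282.7 [49.3 10.4] 48.6 dir 51.9 z 0.08
   0.085 144 ctr [0.47   0.2822 0.1188] rect 470.8 284.7 [47.3 10.6] 54.8 dir 55.0 z 0.1353
(422, 252) [ 0.5221 -0.2343  0.0204]
(466, 284) [ 0.4426 -0.3408  0.0203]
(418, 211) [ 0.6247 -0.2271  0.0184]
(313, 322) [ 0.3506  0.0368 -0.0029]
(303, 322) [0.3532 0.0607 0.0274]
(279, 200) [0.6225 0.1028 0.2283]
hook 212 [305 306 307] [0.5969 0.0464 0.2271] [0.5968 0.0464 0.2278]
hook 216 [307 308 309 310 311 312 313 314 315] [0.5882 0.036  0.2287] [0.5882 0.036  0.2287]
hook 220 [313 314 315 316] [0.5
[... 1747 characters left out ...]
 216] [0.6199 0.1056 0.2289]
hook 274 [213 216] [0.6135 0.0978 0.2283]
hook 279 [212 215] [0.6099 0.0874 0.2281]
hook 284 [211 214] [0.6047 0.0783 0.2289]
hook 289 [210 213] [0.6004 0.0683 0.2291]
hook 294 [209 212] [0.5966 0.0578 0.229 ]
hook 299 [209 212] [0.591  0.0489 0.2277]
hook 304 [208 211] [0.5866 0.0387 0.2279]
hook 309 [207 211] [0.5798 0.0307 0.2285]
hook 314 [209 212] [0.5659 0.0299 0.2293]
hook 319 [211 214] [0.5516 0.0298 0.2294]
hook 324 [213 216] [0.539  0.0281 0.2286]
hook 329 [215 220] [0.5268 0.0263 0.2252]
hook 334 [222 226] [0.5145 0.0245 0.2141]
hook 339 [225 228] [0.501  0.0242 0.2131]
hook 344 [223 227] [0.488  0.0239 0.2209]
hook 349 [220 224] [0.4764 0.0224 0.2311]
```

Run:
```python
from h import *
a=load('side0')['pixels'][190:310,210:400,::-1]
b=load('top0')['pixels'][150:290,180:340,::-1]
cv2.imwrite('pics/c1.png',cv2.resize(a,None,fx=4,fy=4,interpolation=cv2.INTER_CUBIC))
cv2.imwrite('pics/c2.png',cv2.resize(b,None,fx=4,fy=4,interpolation=cv2.INTER_CUBIC))
```

```text
(no output)
```

View pics/c1.png

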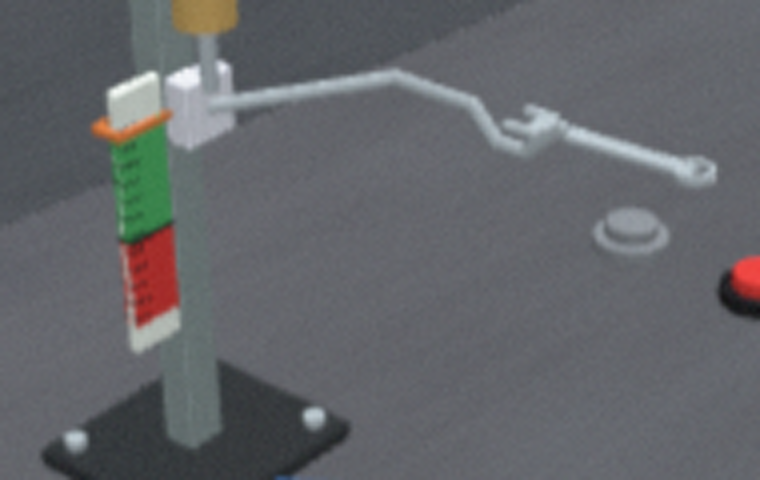

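View pics/c2.png

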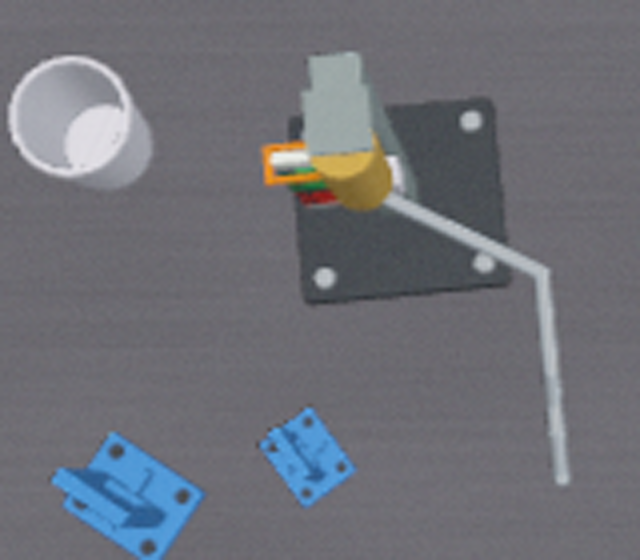

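The crops confirm that the pointer is at the top of the green band while empty. The hook's flat is around (338,227) in the side view and the tip at (320,270) in the top view. The bracket web runs at about 55° and the hook's x axis at about 5°.

```bash
cat >> h.py <<'E'
from scipy.spatial.transform import Rotation as R
def go(*wps):
    """wps: (x,y,z,world angle of tool y deg) -> shifts in tool axes (cm, rad)"""
    o=bot.get_obs(); q=o['tool_rot']; r=R.from_quat([q[1],q[2],q[3],q[0]]).as_matrix()
    a=np.degrees(np.arctan2(r[1,1],r[0,1]))
    print('now',o['eef_pos'].round(4),'ya',round(a,1),'tilt',r[2].round(4),'q',o['q'].round(2),'F',o['contact_force'].round(2),'t',round(o['t'],2),'w',round(o['gripper_width'],3))
    for x,y,z,b in wps:
        s=r.T@(np.array([x,y,z])-o['eef_pos']); d=(b-a+180)%360-180
        print(np.round(s*100,2),round(-np.radians(d),3))
E
python3 -c "
from h import *
go((.30,-.60,.33,-63),(.45,-.25,.33,-20),(.48,.05,.33,30),(.469,.286,.25,55))"
```

```text
now [ 0.3017 -0.6032  0.2304] ya -63.4 tilt [-1.0e-04 -1.7e-03 -1.0e+00] q [ 1.    0.48  0.02  1.56 -0.01  1.11 -0.08] F [-0.56  0.25  0.04] t 0.1 w 1.001
[-0.01 -0.38 -9.96] -0.007
[ 29.06 -24.97  -9.92] -0.758
[ 45.17 -50.46  -9.88] -1.631
[ 54.75 -72.04  -1.85] -2.067
```

```bash
python3 -m jog '[[0,0,-4,0],[0,0,-8,0],[6,-5,-10,-0.1],[9,-8,-10,-0.2],[12,-10.5,-10,-0.3],[15,-13,-10,-0.4],[18,-15.5,-10,-0.5],[21,-18,-10,-0.6],[24,-21,-10,-0.7],[27,-24,-10,-0.8],[29,-27,-10,-0.9],[31,-30,-10,-1.0],[33,-33,-10,-1.1],[35,-36,-10,-1.2],[37,-39,-10,-1.3],[39,-42,-10,-1.4],[41,-45,-10,-1.5],[43,-48,-10,-1.6],[45,-51,-10,-1.7],[45,-51,-10,-1.7]]' -1 30; python3 -c "
from h import *
go((.469,.286,.25,55),(.469,.286,.16,55))"
```

```text
t: 1.77
eef_pos: [0.4759, 0.0617, 0.3316]
tool_rot: [-0.0, 0.463, 0.886, 0.002]
contact_force: [-0.3, 0.6, 0.8]
gripper_width: 1.001
grasp_force: 0.0
now [0.4759 0.0617 0.3316] ya 34.8 tilt [ 0.0023  0.0027 -1.    ] q [ 0.34  0.11 -0.64  1.84  0.07  1.21  0.29] F [-0.33  0.6   0.75] t 1.77 w 1.001
[18.78 12.23  8.24] -0.352
[18.76 12.2  17.24] -0.352
```

```bash
python3 -m jog '[[3,2,0,-0.06],[6,4,1,-0.12],[9,6,2,-0.18],[12,8,4,-0.25],[15,10,6,-0.3],[17,11.2,7,-0.352],[18.8,12.2,8.2,-0.352],[18.8,12.2,8.2,-0.352],[18.8,12.2,8.2,-0.352]]'; python3 -c "
from h import *
go((.469,.286,.16,55),(.469,.286,.092,55))
snap('side','s1');c=snap('top','t1')
for n,a in(('s1',(300,420,170,330)),('t1',(230,310,150,270))):
    i=load(n)['pixels'][a[0]:a[1],a[2]:a[3],::-1]; cv2.imwrite('pics/%sc.png'%n,cv2.resize(i,None,fx=4,fy=4))
a=cv2.imread('pics/s1c.png')
"
```

```text
t: 2.52
eef_pos: [0.4715, 0.2783, 0.2483]
tool_rot: [-0.001, 0.307, 0.952, -0.001]
contact_force: [-0.2, -0.5, -0.3]
gripper_width: 1.002
grasp_force: 0.0
now [0.4715 0.2783 0.2483] ya 54.3 tilt [ 0.0016 -0.0019 -1.    ] q [-0.02  0.35 -0.78  1.8   0.27  1.1   0.06] F [-0.2  -0.45 -0.31] t 2.52 w 1.002
[0.64 0.5  8.83] -0.013
[ 0.63  0.51 15.63] -0.013
```

```bash
python3 -m jog '[[0.3,0.2,3,-0.01],[0.3,0.2,6,-0.01],[0.3,0.2,8.8,-0.01],[0.3,0.2,8.8,-0.01],[0.3,0.2,8.8,-0.01],[0.3,0.2,8.8,-0.01]]'; python3 -c "
from h import *
go((.469,.286,.092,55))
c=snap('side','s1')
i=c['pixels'][270:420,170:340,::-1]; cv2.imwrite('pics/s1c.png',cv2.resize(i,None,fx=4,fy=4))
"
```

```text
t: 3.12
eef_pos: [0.4724, 0.2812, 0.1632]
tool_rot: [0.001, 0.304, 0.953, 0.001]
contact_force: [-0.2, 0.8, 0.2]
gripper_width: 1.003
grasp_force: 0.0
now [0.4724 0.2812 0.1632] ya 54.6 tilt [-0.0012  0.0021 -1.    ] q [-0.07  0.45 -0.74  1.89  0.37  0.94 -0.02] F [-0.19  0.79  0.2 ] t 3.12 w 1.003
[0.56 0.18 7.12] -0.006
```

View pics/s1c.png

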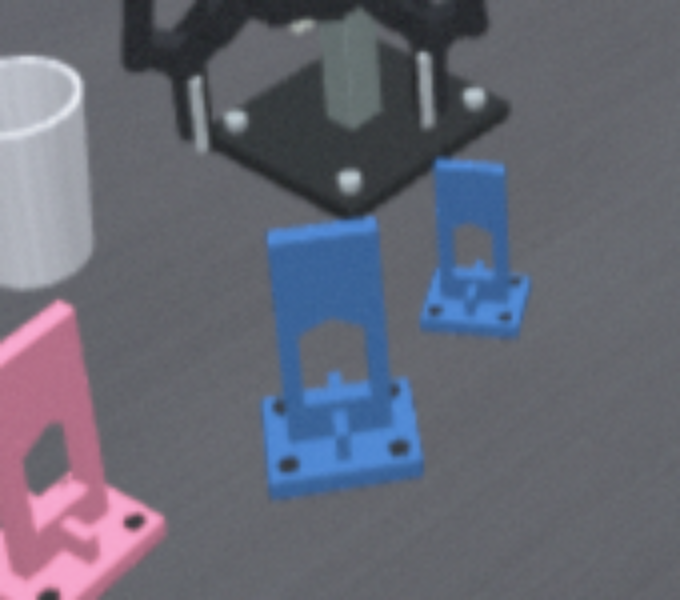

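The open fingers straddle the big bracket's tab: tips are at crop (200,150) and (428,128), and the tab's top edge is centred at (323,228). I'm descending and closing along the web's y.

```bash
python3 -m jog '[[0.5,0.2,1.5,0],[0.5,0.2,3,0],[0.5,0.2,4.5,0],[0.5,0.2,6,0],[0.5,0.2,7.1,0],[0.5,0.2,7.1,0],[0.5,0.2,7.1,0],[0.5,0.2,7.1,0]]'; python3 -c "
from h import *
go((.469,.286,.092,55))"
```

```text
t: 3.83
eef_pos: [0.469, 0.2863, 0.0916]
tool_rot: [0.001, 0.303, 0.953, 0.001]
contact_force: [0.9, -0.4, 0.7]
gripper_width: 1.001
grasp_force: 0.0
now [0.469  0.2863 0.0916] ya 54.7 tilt [-9.0e-04  1.9e-03 -1.0e+00] q [-0.13  0.54 -0.68  1.94  0.46  0.82 -0.11] F [ 0.93 -0.43  0.74] t 3.83 w 1.001
[-0.02 -0.03 -0.04] -0.005
```

```bash
python3 -m jog '[[0,0,0,0],[0,0,0,0],[0,0,0,0],[0,0,0,0],[0,0,0,0],[0,0,0,0],[0,0,0,0],[0,0,0,0]]' 1 60 && python3 -m jog '[[0,0,-0.5,0],[0,0,-1,0],[0,0,-2,0],[0,0,-3.5,0],[0,0,-5,0],[0,0,-7,0],[0,0,-9,0],[0,0,-11,0],[0,0,-13,0],[0,0,-15,0],[0,0,-16.4,0],[0,0,-16.4,0],[0,0,-16.4,0],[0,0,-16.4,0],[0,0,-16.4,0],[0,0,-16.4,0]]'; python3 -c "
from h import *
go((.44,.12,.256,95),(.4467,.0176,.256,95))"
```

```text
t: 4.5
eef_pos: [0.4685, 0.2858, 0.0911]
tool_rot: [0.0, 0.303, 0.953, 0.0]
contact_force: [-0.9, -2.3, 6.5]
gripper_width: 0.55
grasp_force: 61.4
t: 5.83
eef_pos: [0.4676, 0.2852, 0.2531]
tool_rot: [-0.001, 0.303, 0.953, -0.001]
contact_force: [-0.5, -0.4, -6.7]
gripper_width: 0.553
grasp_force: 63.1
now [0.4676 0.2852 0.2531] ya 54.7 tilt [ 0.001  -0.0021 -1.    ] q [-0.03  0.35 -0.79  1.79  0.27  1.11  0.05] F [-0.53 -0.36 -6.69] t 5.83 w 0.553
[ -7.28 -15.08  -0.27] -0.703
[-13.74 -23.05  -0.26] -0.703
```

```bash
python3 -m jog '[[-1,-2,-0.2,-0.06],[-2,-4,-0.2,-0.12],[-3,-6.5,-0.2,-0.2],[-4,-9,-0.2,-0.28],[-5,-11,-0.2,-0.36],[-6,-13,-0.2,-0.44],[-7,-15,-0.2,-0.52],[-7.7,-15.8,-0.2,-0.62],[-8.5,-16.7,-0.2,-0.7],[-9.5,-18,-0.2,-0.703],[-11,-19.7,-0.2,-0.703],[-12.5,-21.5,-0.2,-0.703],[-13.4,-22.6,-0.2,-0.703],[-13.7,-23,-0.2,-0.703],[-13.7,-23,-0.2,-0.703],[-13.7,-23,-0.2,-0.703],[-13.7,-23,-0.2,-0.703]]'
python3 - <<'E'
from h import *
go((.4467,.0176,.256,95))
c=snap('side','s2'); snap('top','t2')
i=c['pixels'][170:320,250:450,::-1]; cv2.imwrite('pics/s2c.png',cv2.resize(i,None,fx=4,fy=4))
for n in('s2','t2'):
    c=load(n);p=cloud(c); hsv=cv2.cvtColor(c['pixels'],cv2.COLOR_RGB2HSV)
    m=(hsv[...,0]>98)&(hsv[...,0]<122)&(hsv[...,1]>130)&(c['depth']>0)&(p[...,2]>.13)&(p[...,1]<.1)
    q=p[m]; print(n,len(q))
    for lo,hi in((.15,.185),(.185,.25),(.25,.3)):
        w=q[(q[:,2]>lo)&(q[:,2]<hi)]
        if len(w)<10: continue
        r=cv2.minAreaRect((w[:,:2]*1000).astype(np.float32)); e=np.linalg.eigh(np.cov(w[:,:2].T))[1][:,1]
        print(lo,len(w),w.mean(0).round(4),np.round(r[0],1),np.round(r[1],1),round(r[2],1),np.degrees(np.arctan2(e[1],e[0])).round(1),w.min(0).round(3),w.max(0).round(3))
E
```

```text
t: 7.25
eef_pos: [0.4471, 0.0203, 0.2563]
tool_rot: [0.0, -0.045, 0.999, 0.0]
contact_force: [0.2, 1.1, -5.7]
gripper_width: 0.551
grasp_force: 64.3
now [0.4471 0.0203 0.2563] ya 95.1 tilt [-1.e-04  7.e-04 -1.e+00] q [ 0.58  0.14 -0.81  2.    0.12  1.05  1.37] F [ 0.16  1.08 -5.65] t 7.25 w 0.551
[ 0.06 -0.27  0.03] 0.002
s2 1170
0.15 467 [0.4376 0.0349 0.1758] [446.4  25.5] [56.4 70.8] 6.6 62.3 [ 0.416 -0.011  0.166] [0.475 0.061 0.185]
0.185 445 [0.4443 0.0254 0.2135] [439.5  21.8] [27.4 51.3] 4.6 94.3 [ 0.426 -0.003  0.185] [0.455 0.048 0.25 ]
0.25 257 [0.4444 0.017  0.273 ] [446.4  21.6] [13.1 51.5] 12.1 96.9 [ 0.435 -0.004  0.25 ] [0.456 0.048 0.296]
t2 0
```

View pics/s2c.png

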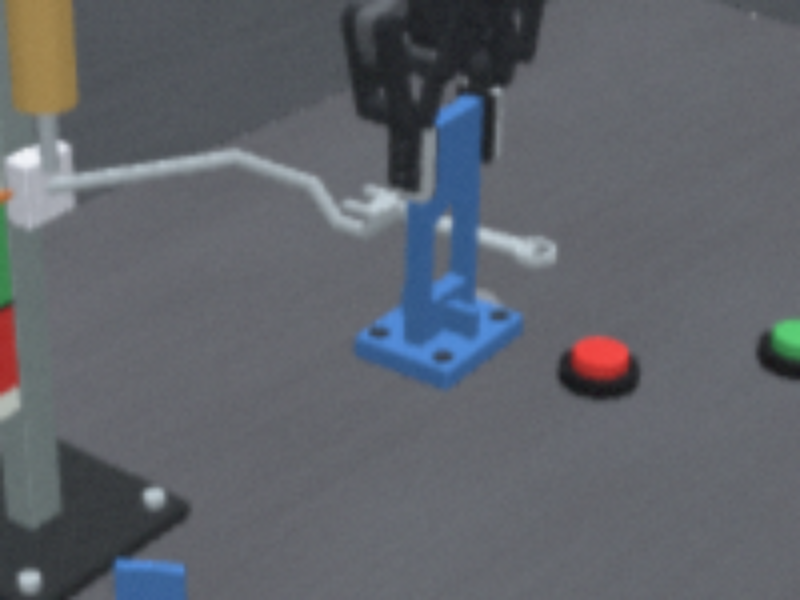

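The bracket is held upright beside the tip. Foot-top corners are at crop (358,338), (521,316) and (444,372); the hook valley is at about (355,228).

Run:
```python
from h import *
c=load('s2')
def Z(u,v,z):
    a=P(c,u,v,1.);o=c['pose'][:3,3]; return o+(a-o)*(z-o[2])/(a[2]-o[2])
for n,u,v in(('L',358,338),('R',521,316),('F',444,372)): print(n,Z(250+u/4-.4,170+v/4-.4,.1767).round(4))
L,Rr=[Z(250+u/4-.4,170+v/4-.4,.1767) for u,v in((358,338),(521,316))]; print('centre',((L+Rr)/2).round(4))
for u,v in((309,209),(314,210.5),(319,212.5),(324,214.5)): print('arm',Z(u,v,.227).round(4))
for u,v in((335,224.5),(337,226),(339,226.5)): print('flat',Z(u,v,.211).round(4))
t=load('top0')
def T(u,v,z):
    a=P(t,u,v,1.);o=t['pose'][:3,3]; return o+(a-o)*(z-o[2])/(a[2]-o[2])
for u,v,z in((315.5,224,.227),(315.5,228,.227),(316.5,240,.227),(318,252,.211),(318.5,258,.211),(319.5,268,.227)): print('top',T(u,v,z).round(4))
```

```text
L [0.4685 0.0591 0.1767]
R [ 0.424  -0.0131  0.1767]
F [0.4172 0.0545 0.1767]
centre [0.4462 0.023  0.1767]
arm [0.5821 0.0285 0.227 ]
arm [0.5694 0.0265 0.227 ]
arm [0.5552 0.0262 0.227 ]
arm [0.5412 0.0259 0.227 ]
flat [0.5156 0.0203 0.211 ]
flat [0.5081 0.0224 0.211 ]
flat [0.5037 0.0212 0.211 ]
top [0.5716 0.0267 0.227 ]
top [0.5632 0.0267 0.227 ]
top [0.538  0.0248 0.227 ]
top [0.5138 0.0219 0.211 ]
top [0.5012 0.0209 0.211 ]
top [0.4798 0.0189 0.227 ]
```

```bash
python3 -c "
from h import *
go((.4471,.0154,.256,95),(.507,.0205,.256,95))"; python3 -m jog '[[0,-0.2,0,0],[0,-0.45,0,0],[-0.5,-0.45,0,0],[-1,-0.45,0,0],[-1.5,-0.45,0,0],[-2,-0.45,0,0],[-2.5,-0.45,0,0],[-3,-0.45,0,0],[-3,-0.45,0,0],[-3,-0.45,0,0],[-3,-0.45,0,0]]';  python3 -c "
from h import *
go((.507,.0205,.256,95))"
```

```text
now [0.4471 0.0201 0.2563] ya 95.1 tilt [-1.e-04  4.e-04 -1.e+00] q [ 0.58  0.14 -0.81  2.    0.12  1.05  1.37] F [ 0.72  0.06 -6.42] t 7.35 w 0.553
[ 0.05 -0.47  0.03] 0.002
[-5.97 -0.5   0.03] 0.002
t: 8.27
eef_pos: [0.4772, 0.017, 0.2562]
tool_rot: [-0.0, -0.044, 0.999, 0.0]
contact_force: [-0.0, 0.4, -5.5]
gripper_width: 0.549
grasp_force: 64.3
now [0.4772 0.017  0.2562] ya 95.0 tilt [ 6.e-04  1.e-04 -1.e+00] q [ 0.55  0.21 -0.8   1.94  0.17  1.06  1.33] F [-0.02  0.38 -5.48] t 8.27 w 0.549
[-2.99  0.09  0.01] 0.0
```

```bash
python3 -m jog '[[-0.5,0.05,0,0],[-1,0.05,0,0],[-1.5,0.05,0,0],[-2,0.05,0,0],[-2.5,0.05,0,0],[-3,0.05,0,0],[-3,0.05,0,0],[-3,0.05,0,0],[-3,0.05,0,0]]';  python3 -c "
from h import *
go((.507,.0205,.256,95))
c=snap('side','s3')
i=c['pixels'][150:300,230:430,::-1]; cv2.imwrite('pics/s3c.png',cv2.resize(i,None,fx=4,fy=4,interpolation=cv2.INTER_CUBIC))"
```

```text
t: 9.02
eef_pos: [0.5071, 0.0201, 0.2561]
tool_rot: [-0.0, -0.044, 0.999, 0.0]
contact_force: [0.2, -0.1, -6.4]
gripper_width: 0.55
grasp_force: 64.3
now [0.5071 0.0201 0.2561] ya 95.0 tilt [ 5.e-04  1.e-04 -1.e+00] q [ 0.51  0.26 -0.79  1.88  0.21  1.08  1.3 ] F [ 0.16 -0.06 -6.41] t 9.02 w 0.55
[0.01 0.04 0.01] 0.0
```

View pics/s3c.png

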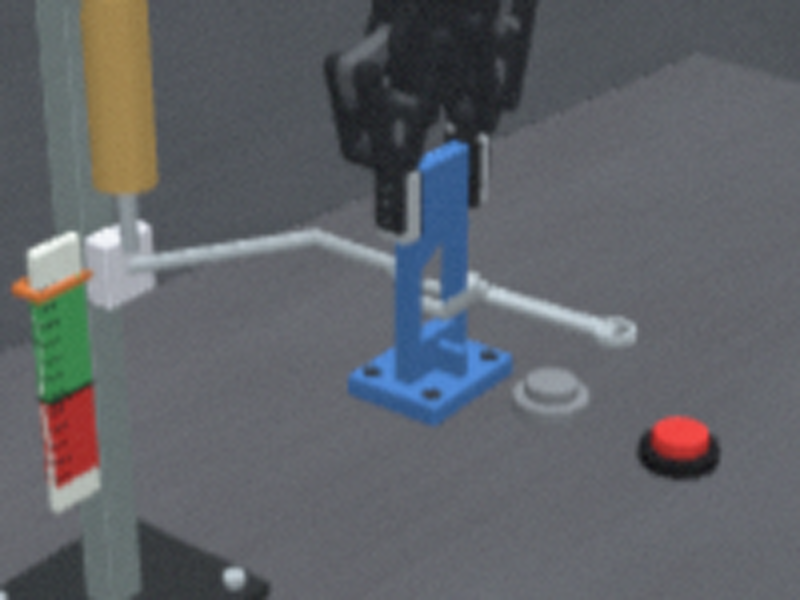

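The hook now runs through the window: the bar is visible at crop (440,305) and emerges at (478,287), and the pointer is still at the top, (50,283). I'm lowering slowly.

```bash
python3 -m jog '[[0,0,0.1,0],[0,0,0.25,0],[0,0,0.4,0],[0,0,0.55,0],[0,0,0.7,0],[0,0,0.85,0],[0,0,1,0],[0,0,1.15,0],[0,0,1.3,0],[0,0,1.45,0],[0,0,1.6,0],[0,0,1.75,0],[0,0,1.9,0],[0,0,2.05,0],[0,0,2.2,0],[0,0,2.35,0],[0,0,2.5,0],[0,0,2.65,0],[0,0,2.8,0],[0,0,2.95,0]]';python3 -m jog '[[0,0,0.1,0],[0,0,0.25,0],[0,0,0.4,0],[0,0,0.55,0],[0,0,0.7,0],[0,0,0.85,0],[0,0,1,0],[0,0,1.15,0],[0,0,1.3,0],[0,0,1.45,0],[0,0,1.6,0],[0,0,1.75,0],[0,0,1.9,0],[0,0,2.05,0],[0,0,2.1,0],[0,0,2.1,0],[0,0,2.1,0]]'; python3 -c "
from h import *
go((.507,.0205,.2246,95))
c=snap('side','s4')
i=c['pixels'][150:300,230:430,::-1]; cv2.imwrite('pics/s4c.png',cv2.resize(i,None,fx=4,fy=4,interpolation=cv2.INTER_CUBIC))"
```

```text
t: 10.73
eef_pos: [0.5073, 0.0201, 0.2267]
tool_rot: [0.0, -0.044, 0.999, -0.0]
contact_force: [0.2, -0.1, -5.4]
gripper_width: 0.555
grasp_force: 64.3
t: 12.15
eef_pos: [0.5074, 0.0201, 0.2059]
tool_rot: [0.0, -0.044, 0.999, 0.0]
contact_force: [0.2, 0.2, -4.6]
gripper_width: 0.55
grasp_force: 64.2
now [0.5074 0.0201 0.2059] ya 95.0 tilt [-1.e-04  0.e+00 -1.e+00] q [ 0.48  0.32 -0.77  1.94  0.27  0.99  1.25] F [ 0.21  0.2  -4.57] t 12.15 w 0.55
[ 0.03  0.05 -1.87] -0.0
```

View pics/s4c.png

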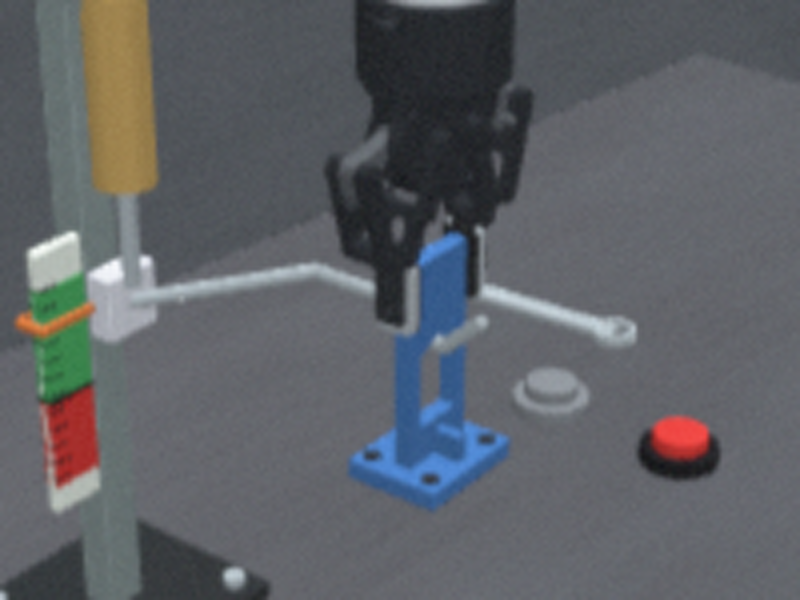

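The apex now sits on the bar at crop (440,340), and the pointer has gone down to (55,320) in the green. I'm carrying on down.

```bash
python3 -m jog '[[0,0,0.1,0],[0,0,0.25,0],[0,0,0.4,0],[0,0,0.55,0],[0,0,0.7,0],[0,0,0.85,0],[0,0,1,0],[0,0,1.15,0],[0,0,1.3,0],[0,0,1.45,0],[0,0,1.6,0],[0,0,1.75,0],[0,0,1.9,0],[0,0,2.05,0],[0,0,2.2,0],[0,0,2.35,0],[0,0,2.5,0],[0,0,2.6,0],[0,0,2.6,0],[0,0,2.6,0]]'
cat > f.py <<'E'
from h import *
a=[]
for i in range(8): bot.read_camera('top'); a.append(bot.get_obs()['contact_force'])
print('meanF',np.mean(a,0).round(2),np.std(a,0).round(2)); go()
E
python3 f.py
```

```text
t: 13.87
eef_pos: [0.5074, 0.0201, 0.1798]
tool_rot: [0.0, -0.044, 0.999, 0.0]
contact_force: [0.5, -0.5, -2.6]
gripper_width: 0.546
grasp_force: 64.4
meanF [-0.05  0.21 -1.88] [0.2  0.32 0.63]
now [0.5074 0.0201 0.1799] ya 95.0 tilt [-2.e-04 -0.e+00 -1.e+00] q [ 0.47  0.36 -0.75  1.96  0.3   0.94  1.22] F [ 0.09 -0.41 -1.51] t 14.27 w 0.551
```

```bash
python3 -m jog '[[0,0,0.1,0],[0,0,0.25,0],[0,0,0.4,0],[0,0,0.55,0],[0,0,0.7,0],[0,0,0.85,0],[0,0,1,0],[0,0,1.15,0],[0,0,1.3,0],[0,0,1.45,0],[0,0,1.6,0],[0,0,1.7,0],[0,0,1.7,0],[0,0,1.7,0],[0,0,1.7,0]]'; sed -i 's/range(8)/range(16)/' f.py; python3 f.py
```

```text
t: 15.52
eef_pos: [0.5074, 0.0201, 0.1629]
tool_rot: [0.0, -0.044, 0.999, -0.0]
contact_force: [-0.0, 1.1, -0.9]
gripper_width: 0.552
grasp_force: 64.5
meanF [ 0.04  0.23 -0.48] [0.55 0.72 0.35]
now [0.5073 0.0201 0.1628] ya 95.0 tilt [-0.  0. -1.] q [ 0.45  0.38 -0.74  1.98  0.32  0.9   1.2 ] F [-0.23  0.56 -0.95] t 16.32 w 0.553
```

```bash
python3 -m jog '[[0,0,0.1,0],[0,0,0.2,0],[0,0,0.3,0],[0,0,0.4,0],[0,0,0.5,0],[0,0,0.6,0],[0,0,0.6,0],[0,0,0.6,0],[0,0,0.6,0]]'; sed -i 's/range(16)/range(24)/' f.py; python3 f.py
```

```text
t: 17.07
eef_pos: [0.5074, 0.0201, 0.1568]
tool_rot: [0.0, -0.044, 0.999, 0.0]
contact_force: [0.3, -0.1, -0.4]
gripper_width: 0.55
grasp_force: 64.6
meanF [ 0.34  0.45 -0.44] [0.66 0.46 0.43]
now [0.5074 0.0201 0.1568] ya 95.0 tilt [-1.e-04 -0.e+00 -1.e+00] q [ 0.45  0.39 -0.74  1.98  0.33  0.89  1.19] F [ 0.64  0.48 -1.49] t 18.27 w 0.551
```

```bash
python3 -m jog '[[0,0,0.1,0],[0,0,0.2,0],[0,0,0.3,0],[0,0,0.3,0],[0,0,0.3,0]]'; sed -i 's/range(24)/range(30)/' f.py; python3 f.py
```

```text
t: 18.68
eef_pos: [0.5074, 0.0201, 0.1537]
tool_rot: [-0.0, -0.044, 0.999, 0.0]
contact_force: [1.5, 0.3, -0.6]
gripper_width: 0.554
grasp_force: 64.6
meanF [0.64 0.35 0.08] [0.47 0.53 0.56]
now [0.5073 0.0201 0.1538] ya 95.0 tilt [ 1.e-04  0.e+00 -1.e+00] q [ 0.44  0.39 -0.74  1.99  0.34  0.89  1.19] F [ 0.85  0.92 -0.5 ] t 20.18 w 0.55
```

```bash
python3 -m jog '[[0,0,0,0],[0,0,0,0],[0,0,0,0],[0,0,0,0]]' 1 20; python3 -m jog '[[0,0,0,0],[0,0,0,0],[0,0,0,0],[0,0,0,0],[0,0,0,0],[0,0,0,0],[0,0,0,0],[0,0,0,0]]' -0.7;  python3 -c "
from h import *
go()
c=snap('side','s5')
i=c['pixels'][150:300,230:430,::-1]; cv2.imwrite('pics/s5c.png',cv2.resize(i,None,fx=4,fy=4,interpolation=cv2.INTER_CUBIC))"
```

```text
t: 20.52
eef_pos: [0.5074, 0.0201, 0.1538]
tool_rot: [0.0, -0.044, 0.999, 0.0]
contact_force: [1.7, 0.9, 0.1]
gripper_width: 0.549
grasp_force: 64.6
t: 21.18
eef_pos: [0.5073, 0.02, 0.1538]
tool_rot: [-0.0, -0.044, 0.999, -0.0]
contact_force: [0.1, -0.3, 1.2]
gripper_width: 0.852
grasp_force: 0.0
now [0.5073 0.02   0.1538] ya 95.0 tilt [ 0. -0. -1.] q [ 0.44  0.39 -0.74  1.99  0.34  0.89  1.19] F [ 0.11 -0.34  1.16] t 21.18 w 0.852
```

View pics/s5c.png

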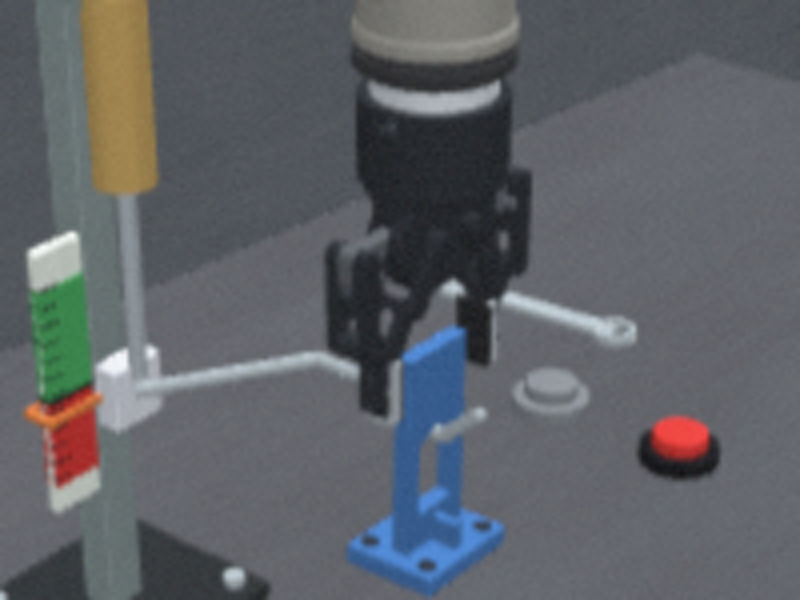

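The bracket hangs free on the hook and the pointer is just below the black line, at crop (65,408), in the red. I'm backing straight up and measuring the red button.

```bash
python3 -m jog '[[0,0,-0.5,0],[0,0,-1,0],[0,0,-2,0],[0,0,-3,0],[0,0,-4.5,0],[0,0,-6,0],[0,0,-8,0],[0,0,-10,0],[0,0,-12,0],[0,0,-14,0],[0,0,-16,0],[0,0,-18,0],[0,0,-20,0],[0,0,-20,0],[0,0,-20,0]]'
python3 - <<'E'
from h import *
for n in('top','side'):
    c=bot.read_camera(n);h=cv2.cvtColor(c['pixels'],cv2.COLOR_RGB2HSV);p=cloud(c)
    m=((h[...,0]<6)|(h[...,0]>174))&(h[...,1]>170)&(p[...,1]<-.1)&(p[...,2]<.06)&(c['depth']>0)
    v,u=np.nonzero(m); q=p[m]; t=q[q[:,2]>np.percentile(q[:,2],60)-.002]
    print(n,m.sum(),u.mean(),v.mean(),np.median(q,0).round(4),((q.min(0)+q.max(0))/2).round(4),q[:,2].max().round(4))
go((.522,-.231,.35,70),(.522,-.231,.06,70))
E
```

```text
t: 22.48
eef_pos: [0.5078, 0.0204, 0.3557]
tool_rot: [0.002, -0.044, 0.999, -0.0]
contact_force: [0.9, -0.4, -0.4]
gripper_width: 0.849
grasp_force: 0.0
top 163 421.4171779141104 251.26993865030676 [ 0.5245 -0.2325  0.0212] [ 0.5237 -0.2337  0.0191] 0.0293
side 105 399.55238095238093 259.3333333333333 [ 0.5184 -0.2241  0.0208] [ 0.5198 -0.2287  0.0176] 0.0252
now [0.5069 0.02   0.3536] ya 95.0 tilt [ 4.e-04 -3.e-04 -1.e+00] q [ 0.55  0.18 -0.8   1.74  0.13  1.28  1.37] F [ 1.5  -0.02  0.4 ] t 22.58 w 0.849
[  0.68 -25.14   0.37] 0.436
[  0.67 -25.13  29.37] 0.436
```

```bash
python3 -m jog '[[0,-2,0,0],[0,-5,0,0],[0.3,-8,0,0],[0.3,-11,0,0],[0.6,-14,0,0],[0.7,-17,0,0],[0.7,-20,0,0],[0.7,-23,2,0],[0.7,-25,5,0],[0.7,-25.1,8,0],[0.7,-25.1,11,0],[0.7,-25.1,14,0],[0.7,-25.1,17,0],[0.7,-25.1,20,0],[0.7,-25.1,23,0],[0.7,-25.1,26,0],[0.7,-25.1,28,0],[0.7,-25.1,29.5,0],[0.7,-25.1,29.5,0],[0.7,-25.1,29.5,0]]' 1
python3 - <<'E'
from h import *
go((.522,-.231,.016,95))
c=snap('side','s6'); t=snap('top','t6')
a=c['pixels'][190:340,230:430,::-1]; b=t['pixels'][210:290,370:500,::-1]
A=cv2.resize(a,(400,300),interpolation=cv2.INTER_CUBIC);z=cv2.resize(c['pixels'][200:275,220:270,::-1],(400,600),interpolation=cv2.INTER_CUBIC)
B=cv2.resize(b,(400,300),interpolation=cv2.INTER_CUBIC)
cv2.imwrite('pics/m6.png',np.hstack([np.vstack([A,B]),z]))
E
```

```text
t: 24.25
eef_pos: [0.5211, -0.23, 0.0577]
tool_rot: [-0.001, -0.044, 0.999, 0.001]
contact_force: [-0.4, -0.3, 0.7]
gripper_width: 0.001
grasp_force: 0.0
now [ 0.5211 -0.23    0.0577] ya 95.0 tilt [ 0.0026  0.0017 -1.    ] q [ 0.71  0.59 -0.53  1.91  0.42  0.76  1.6 ] F [-0.44 -0.3   0.67] t 24.25 w 0.001
[-0.09 -0.11  4.17] 0.0
```

View pics/m6.png

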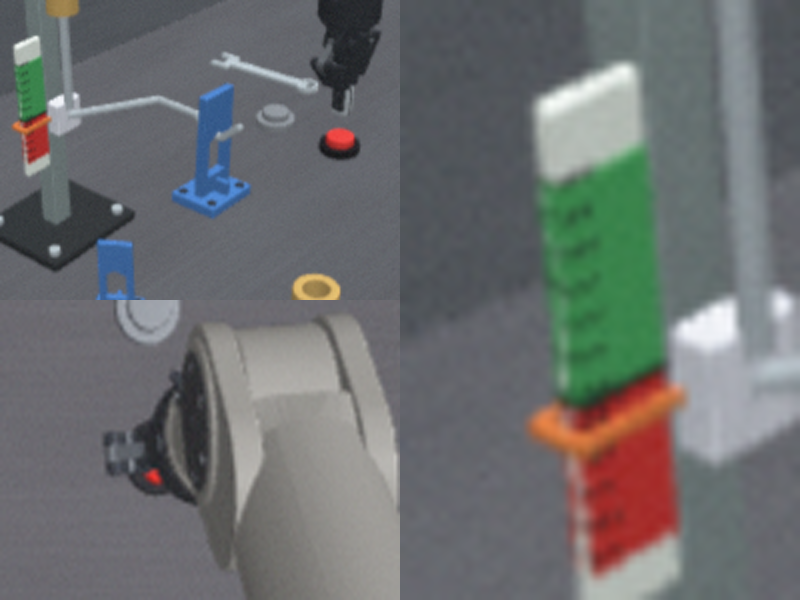

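The pointer sits in the red below the black line: right panel, pointer (605,430) against line (615,385). The fingertip is above the red button at left panel (345,103) over (340,138). I'm checking both numerically.

Run:
```python
from h import *
def pr(c,p):
    f=240/np.tan(np.radians(c['fovy'])/2); q=np.linalg.inv(c['pose'])@np.r_[p,1]; return (f*q[:2]/q[2]+[c['cx'],c['cy']]).round(1)
s=load('s6');t=load('t6')
for z in(.0577,.1): print(pr(s,[.5211,-.23,z]),pr(t,[.5211,-.23,z]))
print('btn',pr(s,[.522,-.231,.021]),pr(t,[.522,-.231,.021]))
for n in('side0','s5','s6'):
    c=load(n);h=cv2.cvtColor(c['pixels'],cv2.COLOR_RGB2HSV);p=cloud(c)
    m=(h[...,0]>6)&(h[...,0]<16)&(h[...,1]>170);m[:,:225]=0;m[:,262:]=0;m[:200]=0;m[280:]=0
    v,u=np.nonzero(m);print(n,len(v),u.mean(),v.mean(),np.median(p[m],0).round(4),'arm z',np.median([np.median(p[200:290,x][(p[200:290,x,2]>.13)&(p[200:290,x,0]<.63),2]) for x in range(280,300)]).round(4))
```

```text
[401.  245.2] [423.2 251.6]
[402.2 230.2] [426.8 250.7]
btn [399.9 257.6] [420.7 252.1]
side0 10 237.6 222.5 [0.6416 0.173  0.2284] arm z 0.2294
s5 40 245.55 253.0 [0.6347 0.1631 0.1555] arm z 0.157
s6 37 245.56756756756758 253.0810810810811 [0.634  0.1638 0.156 ] arm z 0.1572
```

```bash
python3 -m jog '[[0,0,0.5,0],[0,0,1.2,0],[0,0,2,0],[0,0,2.8,0],[0,0,3.4,0],[0,0,3.7,0],[0,0,3.9,0],[0,0,4.1,0],[0,0,4.2,0],[0,0,4.2,0],[0,0,4.2,0],[0,0,4.2,0]]'; python3 f.py
```

```text
t: 25.35
eef_pos: [0.5222, -0.2306, 0.017]
tool_rot: [0.0, -0.044, 0.999, -0.0]
contact_force: [-2.4, -0.0, 2.7]
gripper_width: -0.004
grasp_force: 1.7
meanF [-2.7   0.7   3.38] [0.37 0.53 0.53]
now [ 0.5222 -0.2306  0.0168] ya 95.0 tilt [-1.e-04 -0.e+00 -1.e+00] q [ 0.68  0.65 -0.49  1.93  0.47  0.68  1.56] F [-2.35  0.67  3.  ] t 26.85 w 0.002
```

```bash
python3 -m jog '[[0,0,0.1,0],[0,0,0.2,0],[0,0,0.3,0],[0,0,0.3,0],[0,0,0.3,0],[0,0,0.3,0]]'; python3 -m jog '[[0,0,-0.3,0],[0,0,-1,0],[0,0,-2,0],[0,0,-4,0],[0,0,-6,0],[0,0,-9,0],[0,0,-12,0],[0,0,-15,0],[0,0,-15,0],[0,0,-15,0],[0,0,-15,0]]'
python3 - <<'E'
from h import *
go(); c=snap('side','s7')
cv2.imwrite('pics/s7c.png',cv2.resize(c['pixels'][150:300,230:470,::-1],(768,480)))
E
```

```text
t: 27.35
eef_pos: [0.5224, -0.2306, 0.0157]
tool_rot: [-0.0, -0.044, 0.999, -0.001]
contact_force: [-9.3, 3.4, 23.7]
gripper_width: -0.005
grasp_force: 11.9
t: 28.27
eef_pos: [0.522, -0.2308, 0.1637]
tool_rot: [0.0, -0.043, 0.999, -0.0]
contact_force: [-0.1, 0.1, -0.6]
gripper_width: -0.005
grasp_force: 0.0
now [ 0.522  -0.2308  0.1637] ya 95.0 tilt [-1.e-04 -2.e-04 -1.e+00] q [ 0.78  0.45 -0.61  1.84  0.31  0.94  1.69] F [-0.08  0.14 -0.57] t 28.27 w -0.005
```

View pics/s7c.png

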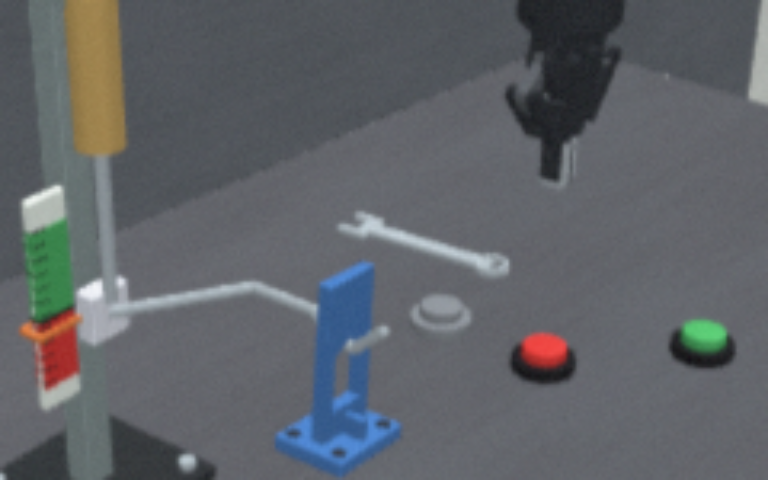

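The bracket hangs still with its window on the bar at (360,340) and the pointer in the red at (50,327). The red button was bottomed and released at (543,350), and the gripper is clear at (555,160).

```bash
python3 -c "
from station import bot
print(bot.hand_in())"
```

```text
the job is handed in; nothing more can be done
None
```

The bracket hangs at rest from the scale hook, the pointer settled at about 72 mm (red band), the red button was pressed fully down and released, and the job was handed in at about 28 s; the hand-in call returned no verdict.

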